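Clear the print station and lower the screen

TASK

Clear the three wood offcuts off the white print board into the plywood tray on its right, so that they all lie down inside it below its rim. Once the board is clear, lower the hinged screen frame gently until it lies fully flat on the board, handling it only by its wooden bars and never by the mesh. Leave the tubs, tools and other things on the bench where they are.

Things in the scene. Friction and masses are not known exactly. Their poses are not given: they have to be found in the camera images.
- board_mid (a point): Centre of the top face of the white print board (fixed), 50 mm above the bench. Board 280 mm (x, away from the robot) by 300 mm (y, to the left), 12 mm thick, on a dark base. Its right-hand edge (y = -150 mm) is beside the tray, the screen is hinged along its left side.
- hinge_mid (a point): Point on the screen's hinge axis, midway along it, 52 mm above the bench, 10 mm in from the board's left edge. Axes as the board's: x along the hinge, y to the left, z up.
- screen (a joint): Angle of the screen frame, rad: 0 = fully flat on the board, grows as its free side lifts; 1.57 is upright, stop at 1.95 leaning out to the left. It starts leaning out to the left. The hinge is stiff (friction 1.0 N m, so about 1 to 5 N at the free bar moves it) and the frame, 0.5 kg, stays where it is left at any angle.
- free_bar (a point): Middle of the outer face (upper when flat; looks left when open) of the screen's free bar. Wooden frame 260 mm along the hinge by 250 mm, 24 mm thick, underside in the plane of the hinge axis. The free bar is 40 mm wide, 260 mm long, spans 210 to 250 mm from the hinge axis; other bars are 35 mm wide. Axes turn with the frame: x along the hinge, z out of the outer face.
- mesh_mid (a point): Centre of the screen's pale mesh, 190 by 175 mm, filling the frame's opening at its underside, recessed 19 mm below the outer face. Fragile: not to be touched by the robot.
- tray: Open plywood offcuts tray, fixed to the bench just right of the board (3 to 9 mm from its edge). Origin at the centre of its underside, x and y along its sides, 260 mm (x) by 160 mm (y), 45 mm high, walls and floor 5 mm thick. Its rim is 5 mm lower than the top of the board.
- batten_mid (a point): Pine offcut, plain batten 110 mm (its x) by 38 mm (y) by 24 mm high, about 50 g. The point is its centre. Lies flat on the board.
- halflap_mid (a point): Pine offcut with a half-lap step, 90 mm (x) by 40 mm (y); 28 mm high over x = -45 to +5 mm, 14 mm high over the rest, about 50 g. The point is 14 mm above its underside, mid-length, mid-width. Lies flat on the board.
- block_mid (a point): Pine offcut, short block 65 mm (x) by 45 mm (y) by 32 mm high, about 50 g. The point is its centre. Lies flat on the board.
- ink_tub: Bystander: ink tub, closed, 118 mm across the lid, 120 mm high, stands to the left of the screen. Origin at its underside.
- small_tub: Bystander: small closed tub, 92 mm across, 85 mm high, stands to the right of the tray. Origin at its underside.
- tape_roll: Bystander: roll of card tape lying flat, 100 mm across, 36 mm high, right of the tray. Origin at its underside.
- squeegee: Bystander: wooden squeegee with rubber blade lying flat, 220 mm long along its y, 90 mm wide, 26 mm thick, beyond the station. Origin at its underside.
- brush: Bystander: brush lying to the left of the station, 200 mm long. Origin at its underside.
- jar: Bystander: jar, 66 mm across, 90 mm high, beyond the station. Origin at its underside.

How it is judged:
By the outcome, as a careful person would: the job done as asked, in the order asked, and still so for the second after the job is handed in, with the robot touching nothing.
It also fails if it takes over 72 s, if anything falls off the work surface, if the arm or the gripper's body presses on something with over 40 N, if the wrist force passes 120 N, or if a joint passes its speed limit or range.

ROBOT

A 7-joint arm with a two-finger parallel gripper is mounted at the origin on the work surface. World frame = base frame: x ahead of the robot, y to its left, z up, the work surface at z = 0. Lengths are in m, angles in rad, forces in N, time in s.
With the tool pointing down it reaches from about 0.4 to 0.85 m from the base axis. Payload 10.4 kg.
Tool frame: the origin (TCP) lies on the centre line of the jaws, within the pads' length; the fingertips stand 8 mm ahead of it and the grasp point (between the pads) lies 11 mm behind it (r.finger_overhang is the distance from the TCP to the fingertips, in m); z points along the fingers, y is the line along which they close (so a half turn about z gives the same grasp; the last joint's range is limited). The gripper opens to 87 mm and grips with 3 to 60 N. Pads are 19 mm wide; open, the fingers measure 117 mm over their backs; the gripper's body (75 mm by 190 mm) begins 51 mm behind the grasp point.
Start: joints at [-1.215, 0.332, -0.065, 1.46, 0.022, 1.35, -0.088], TCP at [0.231, 0.581, 0.231] pointing down, gripper open.
Joint ranges: [-2.6, 2.6], [-0.5, 2.12], [-1.47, 1.34], [0.16, 2.42], [-1.27, 4.41], [0.06, 2.06], [-2.6, 2.6]. Speed limits (rad/s): [2.22, 2.22, 2.79, 2.79, 3.14, 3.14, 3.14].

INTERFACE

Orientations are given as a unit quaternion [x, y, z, w].
In Python, from bench import r, vision gives the robot as it stands.
- The arm moves only by the tool drive_tool, never from a script. Its argument "series" is a list of rows, each a list of 2 entries, a list of its own where there are three numbers: the shift along the world's x, y, z in cm, then the turn about the world's z in degrees. A call has exactly 10 rows; each row shifts and turns the commanded pose from where the row before left it; what a row does not reach is not made up. A row lasts 1/8 s, in which the tool goes at most 62.5 mm and 10.7 degrees, less where a joint would pass 70% of its speed; a pose out of reach is approached as far as the arm can. A call with a gripper value outside its range is refused whole. "hand" is the closure, from 0 (fully open) to 1 (shut), set as the call begins (left out, the last holds). The fingers move at their own pace and stop on an object; "newtons" is the grip in N (left out, the last holds). Time passes only in rows, so rows that do not move let the fingers close, or fill a call up. It gives the time, the measured TCP pose, the force, the opening and the grip force at its end, in the units of the state.
- r.read_state(): the state, without advancing time (a new reading comes with each control period).
- vision.camera(name): name is "scene" or "top" or "wrist"; returns a dict with "color" (400x640x3 uint8, red, green, blue), "intrinsics" (3x3 intrinsics, pixels), "R" (3x3) and "t" (3): a world point X has camera coordinates R X + t; the wrist camera has in their place "mount" (4x4, takes a point from camera to tool coordinates, whose origin is the TCP and whose axes are the flange's). Camera axes: x right, y down, z forward; pixel columns grow to the right and rows downward; lengths in m; the calibration is good to about 2 mm. A picture is of the moment at which its call begins: read the wrist's pose just before it. There is no depth.
- r.close_job(): hands the job in; it is judged then, once.
The state is a dict: "time": time; "joint_positions": joint angles; "joint_vel": joint speeds; "joint_torque": joint torques, N m; "ee_pos": TCP position; "eef_rot": TCP orientation; "ft_force": force on the tool from outside, world axes, zero at the start; "torque": the same for the moment, N m; "width": finger opening in m; "grip_force": force on a finger pad.
Only numpy, scipy, OpenCV 4.12 (cv2) and the standard library are available. Lean on these libraries where they do the work, as an engineer would, in place of code of your own. Each camera call takes 0.05 s, during which the arm holds its last target. There are 200 camera calls.

## Working session

There is one attempt and no reset: what is moved stays moved. The work goes in short steps, Python scripts to look and compute and a tool call to move; the robot and the scene stay as the last step left them, time stands still between calls to the robot, and variables do not carry over. Pictures are saved under pics/ and viewed, at most 10 in all, crops included, and the job is handed in when it is done.

Besides the shell and the picture viewer there is one more tool, called after "Request:" as name(argument=value, ...), one argument or row to a line, values as JSON. drive_tool: Moves the arm, as the interface text tells. Its arguments: {"type":"object","properties":{"series":{"type":"array"},"hand":{"type":"number"},"newtons":{"type":"number"}},"required":["series"]}

```bash
mkdir -p pics; ls
python3 - <<'E'
from bench import r, vision
import cv2,pickle
s=r.read_state(); print(s['time'],s['ee_pos'],s['eef_rot'],s['width'])
d={}
for n in ('scene','top'):
    c=vision.camera(n); d[n]=c
    cv2.imwrite(f'pics/{n}0.png',c['color'][:,:,::-1])
    print(n,c['intrinsics'],c['R'],c['t'])
pickle.dump(d,open('c0.pkl','wb'))
E
```

```text
pics
0.0 [0.23100032 0.58032713 0.22973149] [ 1.88250957e-01  9.82120682e-01 -7.32924077e-04 -8.38248266e-05] 0.08713765248372933
scene [[474.02217579   0.         321.09435921]
 [  0.         474.02217579 201.54441797]
 [  0.           0.           1.        ]] [[ 0.88123228  0.47250191 -0.0131002 ]
 [ 0.30294293 -0.58583934 -0.75167669]
 [-0.36284328  0.65843315 -0.65940165]] [-0.55406089 -0.10096662  1.81875979]
top [[383.3526266    0.         316.97672466]
 [  0.         383.3526266  204.45083546]
 [  0.           0.           1.        ]] [[ 0.0150401  -0.99987385 -0.0051062 ]
 [-0.98605892 -0.01398555 -0.16580778]
 [ 0.16571545  0.00752878 -0.98614487]] [0.06310944 0.6005581  1.26190754]
```

View pics/scene0.png

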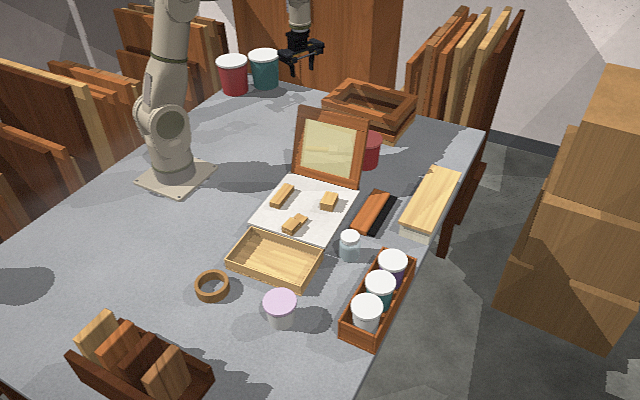

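View pics/top0.png

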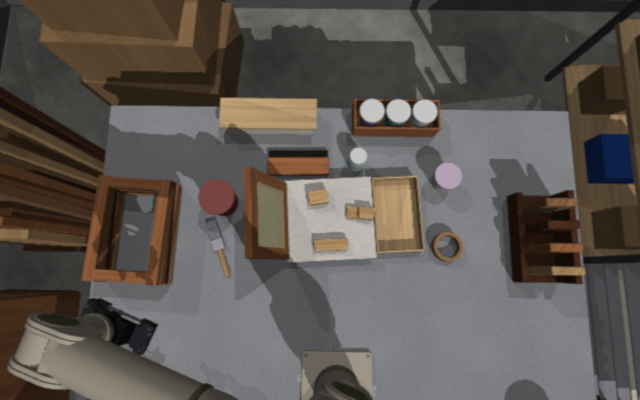

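```bash
cat > h.py <<'E'
import numpy as np, cv2, pickle
from scipy.spatial.transform import Rotation as Ro
def cam(c,s=None):
    """camera -> K, R, t (world->camera); wrist uses state s"""
    if 'mount' in c:
        T=np.eye(4);T[:3,:3]=Ro.from_quat(s['eef_rot']).as_matrix();T[:3,3]=s['ee_pos']
        M=np.linalg.inv(T@c['mount']);return c['intrinsics'],M[:3,:3],M[:3,3]
    return c['intrinsics'],c['R'],c['t']
def ray(P,uv,z):
    K,R,t=P;uv=np.atleast_2d(uv).astype(float)
    d=np.c_[uv,np.ones(len(uv))]@np.linalg.inv(K).T@R
    C=-R.T@t
    return C+d*((z-C[2])/d[:,2])[:,None]
def proj(P,X):
    K,R,t=P;x=(np.atleast_2d(X)@R.T+t)@K.T;return x[:,:2]/x[:,2:]
def blobs(img,lo,hi,amin=60):
    m=cv2.inRange(cv2.cvtColor(img,cv2.COLOR_RGB2HSV),lo,hi)
    cs,_=cv2.findContours(m,cv2.RETR_EXTERNAL,cv2.CHAIN_APPROX_NONE)
    return [c for c in cs if cv2.contourArea(c)>amin]
E
python3 - <<'E'
from h import *
d=pickle.load(open('c0.pkl','rb'));c=d['top'];P=cam(c);im=c['color']
print('campos',-P[1].T@P[2])
hsv=cv2.cvtColor(im,cv2.COLOR_RGB2HSV)
for p in [(318,192),(355,212),(330,245),(300,230),(397,210)]: print(p,im[p[1],p[0]],hsv[p[1],p[0]])
sub=im.copy()
for cc in blobs(im,(8,70,80),(28,255,255)):
    M=cc.reshape(-1,2)
    if 285<M[:,0].mean()<425 and 170<M[:,1].mean()<262:
        rc=cv2.minAreaRect(cc);b=cv2.boxPoints(rc)
        print(rc,'\n',ray(P,b,.075)[:,:2].round(3).tolist())
# board corners
m=cv2.inRange(hsv,(0,0,150),(180,40,255))
cs,_=cv2.findContours(m[170:270,280:380].copy(),cv2.RETR_EXTERNAL,cv2.CHAIN_APPROX_NONE)
c=max(cs,key=cv2.contourArea)+[280,170]
b=cv2.boxPoints(cv2.minAreaRect(c)); print('board',b.round(1).tolist(),ray(P,b,.05).round(3).tolist())
crop=cv2.resize(im[165:270,235:435],None,fx=4,fy=4,interpolation=cv2.INTER_CUBIC)
cv2.imwrite('pics/crop0.png',crop[:,:,::-1])
E
```

```text
campos [0.38211892 0.06199999 1.3443231 ]
(318, 192) [173 139  96] [ 17 113 173]
(355, 212) [151 121  84] [ 17 113 151]
(330, 245) [175 140  98] [ 16 112 175]
(300, 230) [176 171 165] [ 16  16 176]
(397, 210) [181 149 110] [ 16 100 181]
((330.4548034667969, 244.27944946289062), (11.547638893127441, 33.16244888305664), 87.87889862060547) 
 [[0.479, 0.081], [0.485, -0.029], [0.447, -0.03], [0.441, 0.079]]
((317.6800231933594, 196.75999450683594), (14.142135620117188, 19.233304977416992), 81.8698959350586) 
 [[0.641, 0.106], [0.651, 0.041], [0.603, 0.034], [0.593, 0.098]]
((383.83489990234375, 214.53170776367188), (75.62859344482422, 75.72372436523438), 87.27368927001953) 
 [[0.686, -0.019], [0.702, -0.276], [0.447, -0.281], [0.431, -0.032]]
board [[285.8999938964844, 180.5], [372.29998779296875, 176.39999389648438], [376.20001220703125, 257.6000061035156], [289.79998779296875, 261.70001220703125]] [[0.682, 0.181, 0.05], [0.701, -0.118, 0.05], [0.422, -0.129, 0.05], [0.404, 0.16, 0.05]]
```

View pics/crop0.png

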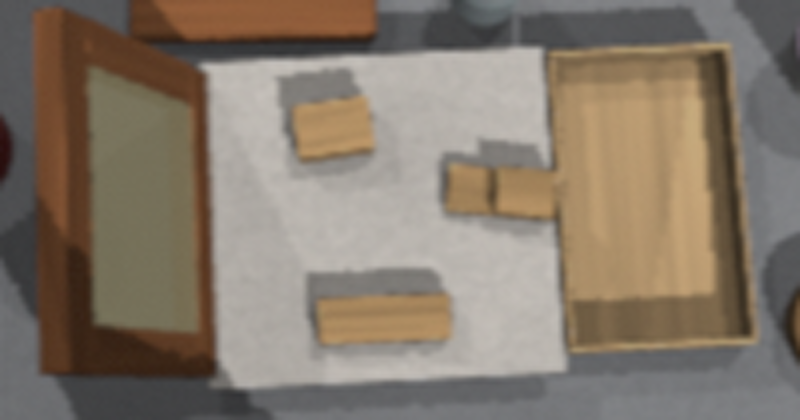

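Request:
drive_tool(
  series=[
    [[0,0,6],0],
    [[0,0,6],0],
    [[2.2,-5.5,0],-8],
    [[2.2,-5.5,0],-8],
    [[2.2,-5.5,0],-8],
    [[2.2,-5.5,0],-8],
    [[2.2,-5.5,0],-8],
    [[2.2,-5.5,0],-8],
    [[2.2,-5.5,0],-8],
    [[2.2,-5.5,0],-8],
  ],
  hand=0,
  newtons=20,
)

```text
time: 1.35
ee_pos: [0.4073, 0.1387, 0.3504]
eef_rot: [0.682, 0.732, 0.0, -0.0]
ft_force: [1.6, -0.3, -0.5]
width: 0.087
grip_force: 0.0
```

Request:
drive_tool(
  series=[
    [[2,-4,0],0],
    [[2,-4,0],0],
    [[2,-4,0],0],
    [[1,-3,0],0],
    [[0,0,0],0],
    [[0,0,0],0],
    [[0,0,0],0],
    [[0,0,0],0],
    [[0,0,0],0],
    [[0,0,0],0],
  ],
)

```text
time: 2.6
ee_pos: [0.4771, -0.0092, 0.3506]
eef_rot: [0.68, 0.733, 0.0, 0.0]
ft_force: [0.4, 0.3, 0.2]
width: 0.087
grip_force: 0.0
```

Run:
```python
from h import *
from bench import r,vision
s=r.read_state(); c=vision.camera('wrist'); P=cam(c,s); im=c['color']
pickle.dump((s,c),open('w1.pkl','wb'))
print(s['time'],s['ee_pos'],s['eef_rot'],s['joint_positions'],s['ft_force'])
print('campos',-P[1].T@P[2])
cv2.imwrite('pics/w1.png',im[:,:,::-1])
for cc in blobs(im,(8,70,80),(28,255,255),400):
    rc=cv2.minAreaRect(cc);b=cv2.boxPoints(rc)
    print(rc,'\n',ray(P,b,.078)[:,:2].round(3).tolist())
```

```text
2.6 [ 0.47708894 -0.0091517   0.35056785] [6.80009900e-01 7.33202927e-01 6.29426016e-05 1.31280533e-05] [-0.66637979 -0.07399853  0.56177058  1.65428361  0.03933783  1.54987139
 -0.03141894] [0.44176559 0.25376835 0.23295964]
campos [0.47180195 0.06233039 0.50444026]
((363.0, 319.5), (41.0, 146.0), 90.0) 
 [[0.449, -0.2], [0.646, -0.185], [0.656, -0.249], [0.452, -0.265]]
((605.8230590820312, 225.81536865234375), (62.53422927856445, 35.520843505859375), 15.255118370056152) 
 [[0.804, -0.079], [0.804, -0.033], [0.886, -0.049], [0.888, -0.096]]
((350.5, 221.5), (87.0, 123.0), 90.0) 
 [[0.438, -0.032], [0.589, -0.021], [0.606, -0.137], [0.445, -0.15]]
((313.5, 132.0), (92.0, 31.0), 90.0) 
 [[0.443, 0.076], [0.479, 0.079], [0.488, -0.029], [0.45, -0.032]]
((449.0, 104.0), (46.0, 60.0), 0.0) 
 [[0.598, 0.034], [0.588, 0.101], [0.64, 0.105], [0.653, 0.038]]
((537.1153564453125, 68.42306518554688), (51.38242721557617, 149.8327178955078), 11.309932708740234) 
 [[0.684, 0.037], [0.683, 0.194], [0.739, 0.188], [0.746, 0.029]]
((441.5, 5.0), (10.0, 139.0), 90.0) 
 [[0.518, 0.171], [0.668, 0.183], [0.67, 0.173], [0.519, 0.161]]
```

View pics/w1.png

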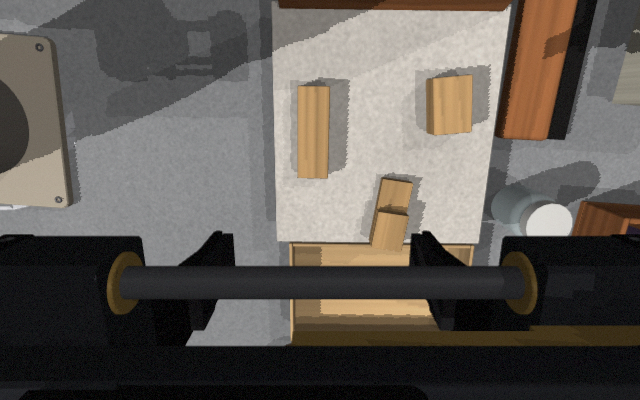

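Run:
```python
from h import *
d=pickle.load(open('c0.pkl','rb'));T=cam(d['top']);s,c=pickle.load(open('w1.pkl','rb'));W=cam(c,s)
o=lambda L:np.array(L)/4+[235,165]
t=ray(T,o([(548,50),(728,45),(757,345),(570,350)]),.045)[:,:2];print('tray rim',t.round(3).tolist(),t.mean(0).round(3))
h=ray(W,[(379,212),(408,214),(401,251),(372,248)],.078)[:,:2];print('hl tall W',h.round(3).tolist(),h.mean(0).round(3))
h=ray(T,o([(497,168),(557,171),(555,219),(495,214)]),.078)[:,:2];print('hl tall T',h.round(3).tolist(),h.mean(0).round(3))
h=ray(W,[(297,87),(329,85),(328,178),(299,178)],.074)[:,:2];print('bat W',h.round(3).tolist(),h.mean(0).round(3))
h=ray(T,o([(317,298),(448,293),(449,338),(320,342)]),.074)[:,:2];print('bat T',h.round(3).tolist(),h.mean(0).round(3))
h=ray(T,o([(292,104),(367,97),(372,150),(298,158)]),.082)[:,:2];print('blk T',h.round(3).tolist(),h.mean(0).round(3))
h=ray(W,[(427,80),(469,75),(472,132),(433,135)],.082)[:,:2];print('blk W',h.round(3).tolist(),h.mean(0).round(3))
h=ray(W,[(274,9),(509,11),(480,243),(277,240)],.05)[:,:2];print('board W',h.round(3).tolist(),h.mean(0).round(3))
```

```text
tray rim [[0.698, -0.118], [0.705, -0.274], [0.446, -0.291], [0.439, -0.134]] [ 0.572 -0.204]
hl tall W [[0.554, -0.068], [0.591, -0.067], [0.589, -0.118], [0.551, -0.117]] [ 0.571 -0.093]
hl tall T [[0.588, -0.07], [0.586, -0.12], [0.546, -0.118], [0.549, -0.068]] [ 0.568 -0.094]
bat W [[0.442, 0.075], [0.479, 0.08], [0.486, -0.03], [0.451, -0.032]] [0.464 0.023]
bat T [[0.478, 0.079], [0.484, -0.029], [0.447, -0.03], [0.442, 0.076]] [0.462 0.024]
blk T [[0.64, 0.102], [0.647, 0.04], [0.601, 0.035], [0.594, 0.097]] [0.62  0.068]
blk W [[0.589, 0.094], [0.635, 0.103], [0.651, 0.04], [0.606, 0.033]] [0.62  0.068]
board W [[0.408, 0.16], [0.681, 0.179], [0.704, -0.11], [0.424, -0.127]] [0.554 0.026]
```

Request:
drive_tool(
  series=[
    [[-0.7,1.6,-5],-0.8],
    [[-0.7,1.7,-5.5],0],
    [[0,0,-5.5],0],
    [[0,0,-5.5],0],
    [[0,0,-4.4],0],
    [[0,0,-2],0],
    [[0,0,-1],0],
    [[0,0,0],0],
    [[0,0,0],0],
    [[0,0,0],0],
  ],
  hand=0,
)

```text
time: 3.9
ee_pos: [0.4637, 0.0239, 0.0624]
eef_rot: [0.685, 0.728, 0.001, 0.0]
ft_force: [0.9, -1.0, 0.0]
width: 0.0867
grip_force: 0.0
```

Request:
drive_tool(
  series=[
    [[0,0,0],0],
    [[0,0,0],0],
    [[0,0,0],0],
    [[0,0,0],0],
    [[0,0,0],0],
    [[0,0,0],0],
    [[0,0,1],0],
    [[0,0,3],0],
    [[0,0,2],0],
    [[0,0,0],0],
  ],
  hand=1,
  newtons=20,
)

```text
time: 5.15
ee_pos: [0.4642, 0.0239, 0.1232]
eef_rot: [0.685, 0.728, 0.002, 0.001]
ft_force: [0.3, 0.0, -1.9]
width: 0.0381
grip_force: 20.0
```

Request:
drive_tool(
  series=[
    [[0.8,-4.6,0],0],
    [[0.8,-4.6,0],0],
    [[0.8,-4.6,0],0],
    [[0.7,-4.7,0],0],
    [[0.7,-4.7,0],0],
    [[0,0,-2],0],
    [[0,0,-4],0],
    [[0,0,-3],0],
    [[0,0,-1.2],0],
    [[0,0,0],0],
  ],
)

```text
time: 6.4
ee_pos: [0.5007, -0.2084, 0.0192]
eef_rot: [0.685, 0.728, -0.0, -0.0]
ft_force: [0.4, 0.4, 0.7]
width: 0.0378
grip_force: 20.0
```

Request:
drive_tool(
  series=[
    [[0,0,-0.3],0],
    [[0,0,0],0],
    [[0,0,0],0],
    [[0,0,0],0],
    [[0,0,1],0],
    [[0,0,4],0],
    [[0,0,5],0],
    [[2,4,0],0],
    [[2,5,0],0],
    [[2,3.3,0],-6],
  ],
  hand=0.25,
)

```text
time: 7.65
ee_pos: [0.5619, -0.0827, 0.1175]
eef_rot: [0.723, 0.691, 0.001, 0.0]
ft_force: [0.7, -0.0, -0.1]
width: 0.0649
grip_force: 0.0
```

Run:
```python
from h import *
from bench import r,vision
s=r.read_state(); print(s['ee_pos'],s['eef_rot'],s['width'],s['ft_force'])
c=vision.camera('top'); im=c['color']
cv2.imwrite('pics/t2.png',cv2.resize(im[150:280,235:455],None,fx=3,fy=3,interpolation=cv2.INTER_CUBIC)[:,:,::-1])
```

```text
[ 0.56191793 -0.08274938  0.1175454 ] [7.22501918e-01 6.91368461e-01 7.93288613e-04 3.63970149e-06] 0.06494970928195982 [ 0.74603982 -0.04817897 -0.12450958]
```

View pics/t2.png

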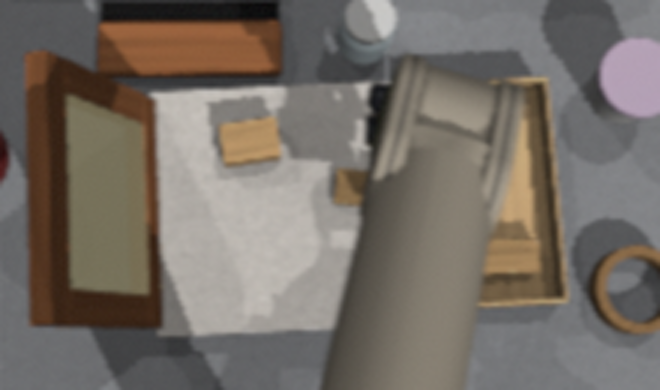

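Request:
drive_tool(
  series=[
    [[0.9,-0.2,0],0],
    [[0,0,0],0],
    [[0,0,-2.5],0],
    [[0,0,-2],0],
    [[0,0,-1],0],
    [[0,0,0],0],
    [[0,0,0],0],
    [[0,0,0],0],
    [[0,0,0],0],
    [[0,0,0],0],
  ],
)

```text
time: 8.95
ee_pos: [0.5702, -0.0872, 0.0618]
eef_rot: [0.722, 0.692, 0.0, 0.0]
ft_force: [0.8, 0.1, 1.0]
width: 0.0658
grip_force: 0.0
```

Request:
drive_tool(
  series=[
    [[0,0,0],0],
    [[0,0,0],0],
    [[0,0,0],0],
    [[0,0,0],0],
    [[0,0,0],0],
    [[0,0,1],0],
    [[0,0,3],0],
    [[0,0,1],0],
    [[0,0,0],0],
    [[0,0,0],0],
  ],
  hand=1,
)

```text
time: 10.2
ee_pos: [0.5696, -0.0871, 0.1108]
eef_rot: [0.722, 0.692, -0.0, -0.0]
ft_force: [-0.4, -0.3, -0.2]
width: 0.0401
grip_force: 20.0
```

Request:
drive_tool(
  series=[
    [[0,-4,0],2],
    [[0,-5,0],3],
    [[0,-3.9,0],0],
    [[0,0,-1],0],
    [[0,0,-4],0],
    [[0,0,-3],0],
    [[0,0,-1.1],0],
    [[0,0,-0.2],0],
    [[0,0,0],0],
    [[0,0,0],0],
  ],
)

```text
time: 11.45
ee_pos: [0.5708, -0.2164, 0.0196]
eef_rot: [0.692, 0.722, 0.001, 0.001]
ft_force: [-0.1, -0.5, 0.4]
width: 0.04
grip_force: 20.0
```

Request:
drive_tool(
  series=[
    [[0,0,0],0],
    [[0,0,0],0],
    [[0,0,0],0],
    [[0,0,1],0],
    [[0,0,4.5],0],
    [[0,0,5],0],
    [[1,5,0],0],
    [[1,5.5,0],0],
    [[1,6,0],3],
    [[1,6,0],3],
  ],
  hand=0.25,
)

```text
time: 12.7
ee_pos: [0.6104, 0.0105, 0.1245]
eef_rot: [0.652, 0.758, 0.0, 0.0]
ft_force: [0.6, -1.2, 0.3]
width: 0.0653
grip_force: 0.0
```

Request:
drive_tool(
  series=[
    [[1,5.7,0],0],
    [[0,0,0],0],
    [[0,0,0],0],
    [[0,0,-2],0],
    [[0,0,-2],0],
    [[0,0,-0.5],0],
    [[0,0,0],0],
    [[0,0,0],0],
    [[0,0,0],0],
    [[0,0,0],0],
  ],
)

```text
time: 13.95
ee_pos: [0.6203, 0.0658, 0.0789]
eef_rot: [0.653, 0.758, 0.0, 0.0]
ft_force: [0.9, 0.8, -0.0]
width: 0.065
grip_force: 0.0
```

Request:
drive_tool(
  series=[
    [[0,0.2,-0.8],0],
    [[0,0,-0.7],0],
    [[0,0,0],0],
    [[0,0,0],0],
    [[0,0,0],0],
    [[0,0,0],0],
    [[0,0,0],0],
    [[0,0,0],0],
    [[0,0,0],0],
    [[0,0,0],0],
  ],
)

```text
time: 15.2
ee_pos: [0.6201, 0.0677, 0.0636]
eef_rot: [0.653, 0.758, 0.0, 0.0]
ft_force: [0.2, -0.6, 0.9]
width: 0.0651
grip_force: 0.0
```

Request:
drive_tool(
  series=[
    [[0,0,0],0],
    [[0,0,0],0],
    [[0,0,0],0],
    [[0,0,0],0],
    [[0,0,0],0],
    [[0,0,1],0],
    [[0,0,3],0],
    [[0,0,1],0],
    [[0,0,0],0],
    [[0,0,0],0],
  ],
  hand=1,
)

```text
time: 16.45
ee_pos: [0.6196, 0.0678, 0.1126]
eef_rot: [0.653, 0.758, -0.0, -0.0]
ft_force: [0.5, -0.1, -0.0]
width: 0.045
grip_force: 20.0
```

Request:
drive_tool(
  series=[
    [[0.6,-5.4,0],-2],
    [[0.6,-5.4,0],-3],
    [[0.6,-5.4,0],0],
    [[0.5,-5.3,0],0],
    [[0.5,-5.3,0],0],
    [[0,0,0],0],
    [[0,0,-3],0],
    [[0,0,-3],0],
    [[0,0,-2.2],0],
    [[0,0,-1],0],
  ],
)

```text
time: 17.7
ee_pos: [0.6475, -0.1996, 0.0198]
eef_rot: [0.685, 0.728, -0.0, -0.001]
ft_force: [0.0, -0.7, 0.1]
width: 0.0446
grip_force: 20.0
```

Request:
drive_tool(
  series=[
    [[0,0,0],0],
    [[0,0,0],0],
    [[0,0,0],0],
    [[0,0,1],0],
    [[0,0,4.5],0],
    [[0,0,5],0],
    [[-2,4,0],0],
    [[-3,4,0],0],
    [[-3,4,3],0],
    [[-3,4,3],0],
  ],
  hand=0.35,
)

```text
time: 18.95
ee_pos: [0.5371, -0.0392, 0.1879]
eef_rot: [0.685, 0.728, 0.0, 0.0]
ft_force: [1.1, 0.6, 1.8]
width: 0.0565
grip_force: 0.0
```

Run:
```python
from h import *
from bench import r,vision
s=r.read_state(); print(s['ee_pos'],s['eef_rot'],s['width'],s['ft_force'],s['joint_positions'])
d={n:vision.camera(n) for n in('top','scene')}; pickle.dump(d,open('c3.pkl','wb'))
a=cv2.resize(d['top']['color'][150:280,235:455],(660,390)); b=cv2.resize(d['scene']['color'][95:295,200:430],None,fx=2.0,fy=2.0,interpolation=cv2.INTER_CUBIC)
cv2.imwrite('pics/t3.png',b[:,:,::-1]); cv2.imwrite('pics/t3b.png',a[:,:,::-1])
```

```text
[ 0.53709989 -0.03920349  0.18787864] [6.85255608e-01 7.28302594e-01 2.82443893e-04 6.25283390e-05] 0.05652319928944677 [1.05232064 0.55818097 1.79526719] [-0.63422535  0.19032081  0.7031593   1.78157101 -0.13117826  1.21646585
  0.16653549]
```

View pics/t3.png

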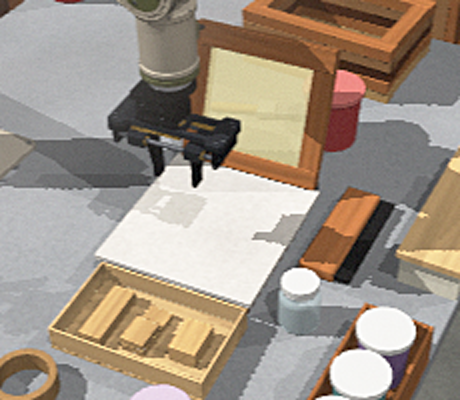

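Run:
```python
from h import *
d=pickle.load(open('c3.pkl','rb'));P=cam(d['top']);im=d['top']['color']
hsv=cv2.cvtColor(im,cv2.COLOR_RGB2HSV)
for v in (190,215,240): print(v,[im[v,u].tolist() for u in range(240,260)])
for name,u in (('outer',244),('inner',253.5)):
    for z in (.265,.275,.285): print(name,z,ray(P,[(u,214)],z).round(4))
# predicted edges by angle
yw=np.deg2rad(3.7);X=np.array([np.cos(yw),np.sin(yw),0]);Y=np.array([-np.sin(yw),np.cos(yw),0]);Z=np.array([0,0,1.])
H=np.array([.554,.026,.052])+.14*Y
for th in (1.75,1.85,1.95):
    D=-Y*np.cos(th)+Z*np.sin(th);N=Y*np.sin(th)+Z*np.cos(th)
    print(th,[proj(P,H+.25*D+w*N+x*X).round(1).tolist() for w in(0,.024) for x in(-.13,.13)],(H+.25*D+.024*N).round(3))
```

```text
190 [[87, 88, 90], [85, 86, 88], [87, 85, 85], [99, 82, 75], [103, 73, 53], [96, 62, 40], [86, 55, 34], [81, 51, 31], [82, 53, 34], [80, 50, 31], [73, 46, 28], [62, 40, 25], [54, 35, 21], [53, 32, 18], [56, 35, 22], [55, 34, 20], [65, 50, 37], [97, 90, 71], [117, 112, 90], [121, 116, 93]]
215 [[121, 122, 124], [121, 122, 124], [117, 119, 121], [102, 99, 99], [85, 70, 63], [78, 52, 36], [76, 48, 27], [82, 52, 32], [83, 52, 31], [87, 55, 35], [85, 54, 33], [73, 46, 29], [58, 35, 20], [54, 33, 21], [56, 35, 21], [57, 36, 22], [60, 41, 27], [79, 65, 49], [102, 95, 75], [116, 111, 87]]
240 [[100, 101, 103], [101, 102, 104], [102, 103, 106], [101, 100, 101], [95, 82, 79], [88, 60, 45], [84, 54, 33], [84, 54, 34], [82, 53, 33], [81, 51, 31], [80, 50, 32], [75, 47, 29], [62, 39, 23], [56, 36, 22], [58, 36, 23], [58, 37, 22], [58, 36, 22], [67, 51, 36], [94, 87, 67], [114, 109, 86]]
outer 0.265 [[0.533  0.2775 0.265 ]]
outer 0.275 [[0.5316 0.2755 0.275 ]]
outer 0.285 [[0.5302 0.2735 0.285 ]]
inner 0.265 [[0.5334 0.2504 0.265 ]]
inner 0.275 [[0.532  0.2487 0.275 ]]
inner 0.285 [[0.5306 0.2469 0.285 ]]
1.75 [[[267.5, 256.8]], [[264.9, 163.9]], [[259.0, 257.3]], [[256.8, 164.7]]] [0.541 0.234 0.294]
1.85 [[[258.8, 257.3]], [[256.6, 164.9]], [[250.8, 257.8]], [[248.9, 165.9]]] [0.539 0.257 0.286]
1.95 [[[250.7, 257.8]], [[248.8, 166.0]], [[243.2, 258.3]], [[241.6, 167.2]]] [0.538 0.28  0.275]
```

View pics/t3b.png

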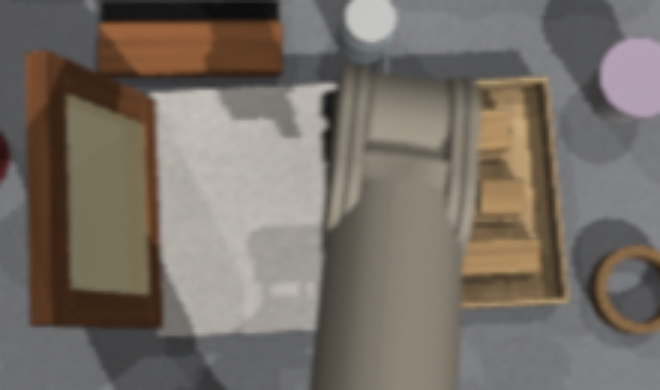

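Request:
drive_tool(
  series=[
    [[0,0,5.5],0],
    [[0,0,5.5],0],
    [[0,0,5],0],
    [[0,6,0],0],
    [[0,6,0],0],
    [[0,6,0],0],
    [[0,6,0],0],
    [[0,6,0],0],
    [[0,6.2,0],0],
    [[0,0,0],0],
  ],
  hand=1,
  newtons=10,
)

```text
time: 20.3
ee_pos: [0.5365, 0.3271, 0.3451]
eef_rot: [0.683, 0.731, -0.001, -0.001]
ft_force: [0.2, -1.0, 0.4]
width: 0.001
grip_force: 0.0
```

```bash
cat > arc.py <<'E'
import numpy as np
yw=np.deg2rad(3.7);Y=np.array([-np.sin(yw),np.cos(yw),0]);Z=np.array([0,0,1.])
H=np.array([.554,.026,.052])+.14*Y
def tcp(th,rc=.24):
    return H+rc*(-Y*np.cos(th)+Z*np.sin(th))+.024*(Y*np.sin(th)+Z*np.cos(th))+.010*Y+.008*Z
E
python3 - <<'E'
from arc import *
from bench import r
print(r.read_state()['ee_pos'],r.read_state()['width'])
th=np.r_[np.linspace(1.95,.2,36),np.linspace(.2,0,9)[1:]]
p=np.array([tcp(t) for t in th]);q=(p*100).round(1)
for t,a,b in zip(th,q,np.diff(q,axis=0,prepend=q[:1])): print(t.round(2),a,b.round(1).tolist())
E
```

```text
[0.53651115 0.32713807 0.34514181] 0.0009510198073643136
1.95 [53.7 28.7 27.4] [0.0, 0.0, 0.0]
1.9 [53.8 27.6 27.9] [0.1, -1.1, 0.5]
1.85 [53.9 26.5 28.4] [0.1, -1.1, 0.5]
1.8 [53.9 25.3 28.8] [0.0, -1.2, 0.4]
1.75 [54.  24.2 29.2] [0.1, -1.1, 0.4]
1.7 [54.1 23.  29.5] [0.1, -1.2, 0.3]
1.65 [54.2 21.9 29.7] [0.1, -1.1, 0.2]
1.6 [54.2 20.7 29.9] [0.0, -1.2, 0.2]
1.55 [54.3 19.5 30. ] [0.1, -1.2, 0.1]
1.5 [54.4 18.3 30.1] [0.1, -1.2, 0.1]
1.45 [54.5 17.1 30.1] [0.1, -1.2, 0.0]
1.4 [54.5 15.9 30.1] [0.0, -1.2, 0.0]
1.35 [54.6 14.7 29.9] [0.1, -1.2, -0.2]
1.3 [54.7 13.5 29.8] [0.1, -1.2, -0.1]
1.25 [54.8 12.3 29.5] [0.1, -1.2, -0.3]
1.2 [54.8 11.1 29.2] [0.0, -1.2, -0.3]
1.15 [54.9 10.  28.9] [0.1, -1.1, -0.3]
1.1 [55.   8.8 28.5] [0.1, -1.2, -0.4]
1.05 [55.1  7.7 28. ] [0.1, -1.1, -0.5]
1.0 [55.1  6.6 27.5] [0.0, -1.1, -0.5]
0.95 [55.2  5.6 26.9] [0.1, -1.0, -0.6]
0.9 [55.3  4.6 26.3] [0.1, -1.0, -0.6]
0.85 [55.3  3.6 25.6] [0.0, -1.0, -0.7]
0.8 [55.4  2.6 24.9] [0.1, -1.0, -0.7]
0.75 [55.5  1.7 24.1] [0.1, -0.9, -0.8]
0.7 [55.5  0.8 23.3] [0.0, -0.9, -0.8]
0.65 [55.6 -0.  22.4] [0.1, -0.8, -0.9]
0.6 [55.6 -0.8 21.5] [0.0, -0.8, -0.9]
0.55 [55.7 -1.6 20.6] [0.1, -0.8, -0.9]
0.5 [55.7 -2.3 19.6] [0.0, -0.7, -1.0]
0.45 [55.8 -3.  18.6] [0.1, -0.7, -1.0]
0.4 [55.8 -3.6 17.6] [0.0, -0.6, -1.0]
0.35 [55.8 -4.1 16.5] [0.0, -0.5, -1.1]
0.3 [55.9 -4.6 15.4] [0.1, -0.5, -1.1]
0.25 [55.9 -5.  14.3] [0.0, -0.4, -1.1]
0.2 [55.9 -5.4 13.1] [0.0, -0.4, -1.2]
0.18 [55.9 -5.6 12.5] [0.0, -0.2, -0.6]
0.15 [55.9 -5.8 12. ] [0.0, -0.2, -0.5]
0.12 [55.9 -5.9 11.4] [0.0, -0.1, -0.6]
0.1 [56.  -6.  10.8] [0.1, -0.1, -0.6]
0.08 [56.  -6.1 10.2] [0.0, -0.1, -0.6]
0.05 [56.  -6.2  9.6] [0.0, -0.1, -0.6]
0.02 [56.  -6.3  9. ] [0.0, -0.1, -0.6]
0.0 [56.  -6.4  8.4] [0.0, -0.1, -0.6]
```

Request:
drive_tool(
  series=[
    [[0,0,-3],0],
    [[0,0,-3],0],
    [[0,0,-1.7],0],
    [[0,0,0],0],
    [[0,-1.4,0],0],
    [[0,-1.4,0],0],
    [[0,0,0],0],
    [[0,-0.6,0],0],
    [[0,-0.6,0],0],
    [[0,-0.6,0],0],
  ],
)

```text
time: 21.55
ee_pos: [0.5382, 0.2786, 0.2711]
eef_rot: [0.684, 0.729, 0.003, -0.001]
ft_force: [0.8, 8.8, 9.2]
width: 0.0004
grip_force: 7.1
```

Request:
drive_tool(
  series=[
    [[0,-0.6,0.4],0],
    [[0.1,-0.8,0.5],0],
    [[0.1,-1,0.5],0],
    [[0.1,-1.1,0.5],0],
    [[0.1,-1.2,0.4],0],
    [[0.1,-1.1,0.3],0],
    [[0,-1.2,0.3],0],
    [[0.1,-1.2,0.2],0],
    [[0.1,-1.2,0.1],0],
    [[0,0,0],0],
  ],
)

```text
time: 22.8
ee_pos: [0.5455, 0.1797, 0.302]
eef_rot: [0.686, 0.728, -0.0, 0.001]
ft_force: [-0.1, 0.6, 0.1]
width: 0.0005
grip_force: 0.0
```

Run:
```python
from h import *
from bench import r,vision
s=r.read_state(); print(s['ee_pos'],s['ft_force'],s['torque'])
d={n:vision.camera(n) for n in('top','scene')}
a=cv2.resize(d['top']['color'][150:280,235:400],None,fx=3,fy=3); b=cv2.resize(d['scene']['color'][50:250,220:400],None,fx=1.95,fy=1.95,interpolation=cv2.INTER_CUBIC)
cv2.imwrite('pics/s4.png',cv2.resize(np.hstack([a,b[:390]]),None,fx=.9,fy=.9)[:,:,::-1])
```

```text
[0.54554191 0.17973954 0.30195797] [-0.07904607  0.58479771  0.1124715 ] [-0.1306208 -0.0059375  0.0003184]
```

View pics/s4.png

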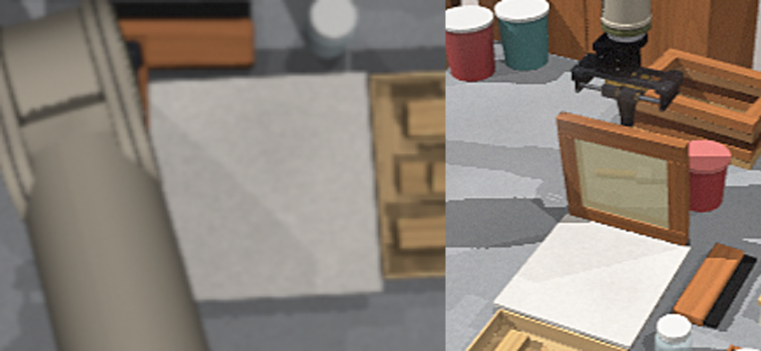

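Request:
drive_tool(
  series=[
    [[0,-0.9,0],0],
    [[0,-1.2,0],0],
    [[0.1,-1.2,-0.2],0],
    [[0.1,-1.2,-0.2],0],
    [[0.1,-1.2,-0.3],0],
    [[0,-1.2,-0.3],0],
    [[0.1,-1.1,-0.3],0],
    [[0.1,-1.2,-0.4],0],
    [[0.1,-1.1,-0.5],0],
    [[0,-1.1,-0.5],0],
  ],
)

```text
time: 24.15
ee_pos: [0.5511, 0.067, 0.274]
eef_rot: [0.685, 0.728, -0.0, -0.0]
ft_force: [0.8, 3.3, 0.3]
width: 0.0002
grip_force: 1.4
```

Run:
```python
from arc import *
from bench import r
s=r.read_state(); print(s['ee_pos'],s['ft_force'])
from scipy.optimize import minimize_scalar as m
f=m(lambda t:abs(tcp(t)[1]-s['ee_pos'][1]),bounds=(.3,1.5),method='bounded');print(f.x,tcp(f.x))
```

```text
[0.55108698 0.06699139 0.27401696] [0.76583979 3.25065483 0.27001893]
1.0025785772431361 [0.55134919 0.06699168 0.27520187]
```

Run:
```python
from h import *
from arc import *
from bench import r,vision
s=r.read_state(); c=vision.camera('wrist');P=cam(c,s);im=c['color'].copy()
X=np.cross(Y,Z)
for th in (1.0,):
    D=-Y*np.cos(th)+Z*np.sin(th);N=Y*np.sin(th)+Z*np.cos(th)
    for rr in(.21,.25):
        a=proj(P,[H+rr*D+.024*N+x*X for x in(-.13,.13)]);print(rr,a.round().tolist())
print('tip',proj(P,s['ee_pos']+np.array([0,0,-.008])),proj(P,s['ee_pos']+.0*Z))
cv2.imwrite('pics/w5.png',im[:,:,::-1])
```

```text
0.21 [[89.0, 224.0], [556.0, 223.0]]
0.25 [[52.0, 290.0], [592.0, 289.0]]
tip [[321.47181993 250.76120231]] [[321.44726271 257.68873606]]
```

View pics/w5.png

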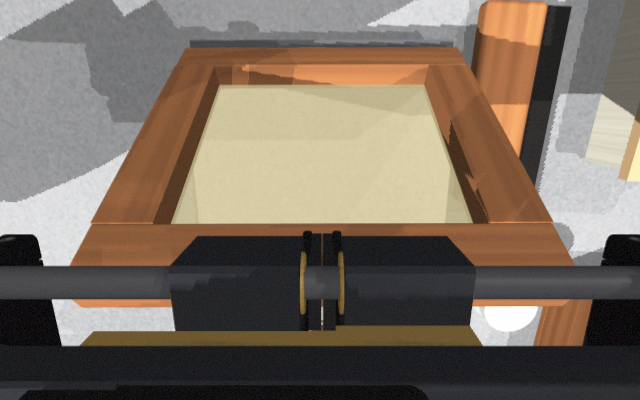

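Request:
drive_tool(
  series=[
    [[0.1,-1,-0.5],0],
    [[0.1,-1,-0.6],0],
    [[0,-1,-0.7],0],
    [[0.1,-1,-0.7],0],
    [[0.1,-0.9,-0.8],0],
    [[0,-0.9,-0.8],0],
    [[0.1,-0.8,-0.9],0],
    [[0,-0.8,-0.9],0],
    [[0.1,-0.8,-0.9],0],
    [[0,-0.7,-1],0],
  ],
)

```text
time: 25.45
ee_pos: [0.5573, -0.0217, 0.196]
eef_rot: [0.685, 0.728, 0.0, 0.0]
ft_force: [1.5, 1.7, 0.3]
width: 0.0005
grip_force: 1.0
```

Request:
drive_tool(
  series=[
    [[0.1,-0.7,-1],0],
    [[0,-0.6,-1],0],
    [[0,-0.5,-1.1],0],
    [[0.1,-0.5,-1.1],0],
    [[0,-0.4,-1.1],0],
    [[0,-0.3,-0.8],0],
    [[0,-0.2,-0.6],0],
    [[0,-0.2,-0.6],0],
    [[0,-0.1,-0.6],0],
    [[0,0,0],0],
  ],
)

```text
time: 26.7
ee_pos: [0.5587, -0.0563, 0.117]
eef_rot: [0.685, 0.728, -0.0, -0.0]
ft_force: [0.4, 0.0, 0.4]
width: 0.0004
grip_force: 0.0
```

Request:
drive_tool(
  series=[
    [[0,-0.1,-0.5],0],
    [[0,-0.1,-0.5],0],
    [[0,-0.1,-0.5],0],
    [[0,-0.1,-0.4],0],
    [[0,-0.1,-0.4],0],
    [[0,-0.1,-0.3],0],
    [[0,0,-0.2],0],
    [[0,0,-0.2],0],
    [[0,0,-0.1],0],
    [[0,0,-0.1],0],
  ],
)

```text
time: 27.95
ee_pos: [0.5591, -0.0626, 0.0856]
eef_rot: [0.685, 0.728, -0.0, 0.0]
ft_force: [0.1, -1.6, 2.3]
width: 0.0002
grip_force: 0.9
```

Request:
drive_tool(
  series=[
    [[0,0,-0.1],0],
    [[0,0,-0.1],0],
    [[0,0,-0.1],0],
    [[0,0,0],0],
    [[0,0,0],0],
    [[0,0,0],0],
    [[0,0,0],0],
    [[0,0,0],0],
    [[0,0,0],0],
    [[0,0,0],0],
  ],
)

```text
time: 29.2
ee_pos: [0.5592, -0.0624, 0.0843]
eef_rot: [0.685, 0.728, 0.001, -0.0]
ft_force: [-9.5, -0.4, 23.2]
width: 0.0004
grip_force: 11.5
```

Request:
drive_tool(
  series=[
    [[0,0,0.2],0],
    [[0,0,0.5],0],
    [[0,0,2],0],
    [[0,0,4],0],
    [[0,0,5],0],
    [[-4,0,4],0],
    [[-4,0,0],0],
    [[-4,0,0],0],
    [[0,0,0],0],
    [[0,0,0],0],
  ],
)

```text
time: 30.45
ee_pos: [0.4396, -0.062, 0.2398]
eef_rot: [0.685, 0.728, 0.001, 0.0]
ft_force: [-0.2, -0.4, -0.4]
width: 0.0003
grip_force: 0.0
```

Run:
```python
from h import *
from bench import r,vision
s=r.read_state(); print(s['time'],s['ee_pos'],s['ft_force'])
d={n:vision.camera(n) for n in('top','scene')}
a=cv2.resize(d['top']['color'][150:280,190:410],None,fx=1.75,fy=1.75); b=cv2.resize(d['scene']['color'][80:320,190:420],None,fx=1.74,fy=1.74,interpolation=cv2.INTER_CUBIC)
a=cv2.copyMakeBorder(a,0,b.shape[0]-a.shape[0],0,0,cv2.BORDER_CONSTANT)
cv2.imwrite('pics/s6.png',np.hstack([a,b])[:,:,::-1])
```

```text
30.45 [ 0.43956928 -0.06201414  0.23982472] [-0.19532512 -0.3886053  -0.35809413]
```

View pics/s6.png

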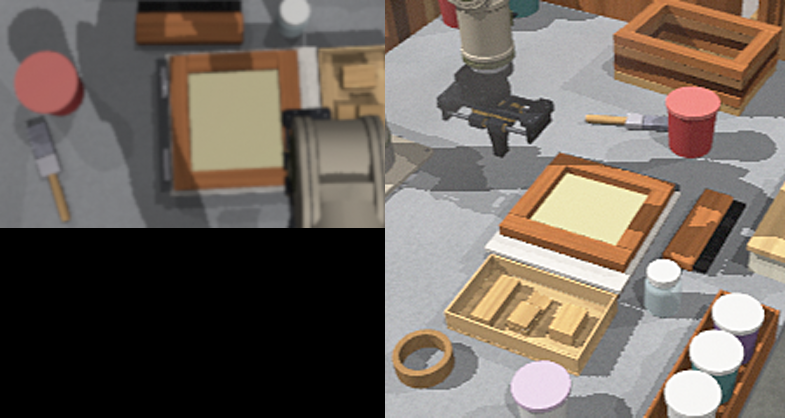

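The screen lies flat on the board, around (590,210) in the scene half of the picture. The three offcuts lie flat in the tray, around (530,310), the bystanders have not moved, and the arm is clear.

```bash
python3 -c "
from bench import r
print(r.close_job())"
```

```text
the job is handed in; nothing more can be done
None
```

The three offcuts lie flat in the tray below its rim and the screen is lowered flat on the board, pushed only by its free bar; the job was handed in at about 30.5 s, with no result returned.

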